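# Open the dust extractor's filter lid

### The job

Open the filter of the brush-dust extractor on the shoe-care counter: press its snap tab fully in with a fingertip, then push the released lid by its rib along the runners until the filter opening is completely uncovered and the lid lies flat on the ledge, not sticking out past its far end. Only press and push, never lift the lid, and leave the jars, tins, brush, bottle and calculator where they are.

Things in the scene. Friction and masses are not known exactly. Their poses are not given: they have to be found in the camera images.
- extractor: brush-dust extractor, a low grey box fixed on the counter, deck 55 mm above the table, x -75 to 125, y -152 to 135 mm (nozzle on its +x side). Origin at table height under the lid lane's middle line; the lane runs along its +y, to the robot's left give or take 0.5 rad. Runners 3 mm tall carry the lid; side guides (x +-57 to +-63) and rear stop (y -152 to -142) stand 11 mm above the deck
- filter_opening (a point): centre of the pleated filter's opening at deck height, extractor y -90 mm; it measures 76 (x) by 84 mm (y), y -132 to -48, and is covered by the seated lid. The lid's seat is y -142 to -40
- ledge_end (a point): middle of the lane's open far end at runner height (58 mm above the table), extractor y 135 mm. There is no stop: a lid pushed too far falls off. The level ledge runs from the tab to here
- lid: loose filter lid, black plastic, 110 (x) by 100 (y, along the lane) by 8 mm thick, 0.17 to 0.35 kg, axes as the extractor's, 2 mm play at each side. Origin: centre of its underside, at extractor y -90, z 58 mm when seated. On top an aluminium push rib 70 (x) by 12 (y) by 18 mm tall, centred 15 mm to -y of the lid's centre, flat lid 29 mm deep behind it. Only the tab holds it; free, it slides with 1 to 4 N
- rib_back (a point): centre of the back (-y) face of the lid's push rib, 17 mm above the lid's underside; push it here towards the extractor's +y
- tab (a joint): how far the snap tab is pressed down into the deck, m: 0 to 0.0015 at the start (out), 0.0085 fully in. Takes about 5 N and stays where it is left (no spring back). The lid can pass over it only above 0.0065
- tab_top (a point): centre of the snap tab's top face: a black block 40 (x) by 30 mm (y) with three fine ribs, at extractor y -22 mm, just in front (+y) of the seated lid, 3 mm from its edge. Out, its top stands 9 mm above the deck (2 mm below the lid's flat top); fully in, 0.5 mm above the deck. It moves straight down
- small_jar: small cream jar, 38 mm across, 40 tall, standing on the extractor's deck strip beside the lid's lane; origin at the centre of its underside; a bystander
- tin_near: flat shoe-polish tin, 82 mm across, 26 tall, on the table at the robot's side of the extractor; origin at the centre of its underside; a bystander
- brush: wooden shoe brush lying bristles down, 50 x 150 x 42 mm tall, long along its own y, on the table at the robot's side of the extractor; origin at the centre of its underside; a bystander
- jar_side: cream jar, 64 mm across, 55 tall, on the table to one side; origin at the centre of its underside; a bystander
- tin_side: flat shoe-polish tin, 92 mm across, 30 tall, on the table to one side; origin at the centre of its underside; a bystander
- cleaner: small bottle of cleaner, 52 mm across, 105 tall, on the table to one side; origin at the centre of its underside; a bystander
- calculator: desk calculator, 150 x 110 x 22 mm, on the table at the right near the robot; origin at the centre of its underside; a bystander
There are look-alikes about, which are no part of the job. What is shaped like the lid but pink or red is not meant.

How it is judged:
On the way, in this order (a step that is already met when the one before it is completed fails the run):
1. the snap tab is pressed in while the lid is still on its seat (value of joint tab above 0.0072 m and y of lid in the frame of extractor below -0.078 m), for 0.1 s.
2. the lid has been pushed off its seat, lying on the runners (y of lid in the frame of extractor between 0.004 and 0.09 m and z of lid in the frame of extractor between 0.055 and 0.062 m and x of lid in the frame of extractor between -0.006 and 0.006 m and angle between lid's own z axis and vertical below 0.06 rad), for 0.2 s.
At the end, for the whole second after the job is handed in: The lid lies flat and at rest on the runners of the ledge (within 6 mm of the lane's middle line, tilt under 0.06 rad), its centre 4 to 90 mm along the extractor's y, so that the filter opening is uncovered and the lid overhangs the far end by no more than 5 mm; the tab is still in (above 0.0065) (all of step 2 and value of joint tab above 0.0065 m and linear speed of lid below 0.01 m/s); the robot touches nothing.
It fails at once if the lid is lifted off the runners (10 mm or more) (z of lid in the frame of extractor above 0.068 m).
It fails at once if the lid is tipped or falls off the extractor (angle between lid's own z axis and vertical above 0.3 rad or z of lid in the frame of extractor below 0.045 m).
It fails at once if a bystander (jar, tin, brush, bottle, calculator) is disturbed: moved over 20 mm (distance of any of small_jar, tin_near, brush, jar_side, tin_side, cleaner, calculator from where it was at the start of the episode above 0.02 m).
It also fails if it takes over 45 s, if anything falls off the work surface, if the arm or the gripper's body presses on something with over 40 N, if the wrist force passes 120 N, or if a joint passes its speed limit or range.

### The arm

A 6-joint arm with a two-finger parallel gripper is mounted at the origin on the work surface. World frame = base frame: x ahead of the robot, y to its left, z up, the work surface at z = 0. Lengths are in m, angles in rad, forces in N, time in s.
With the tool pointing down it reaches from about 0.375 to 0.9 m from the base axis. Payload 3.1 kg.
Tool frame: the origin (TCP) lies midway between the tips of the shut fingers; the grasp point (between the pads) lies 19 mm behind it; x points along the fingers, z is the direction in which the jaws open and shut, and the axes are right-handed (so a half turn about x gives the same grasp; the last joint's range is limited). The gripper opens to 87 mm and grips with 3 to 60 N. Pads are 19 mm wide; open, the fingers measure 117 mm over their backs; the gripper's body (75 mm by 190 mm) begins 51 mm behind the grasp point.
Start: joints at [1.099, 0.527, 1.433, -0, 1.181, -0.178], TCP at [0.181, 0.598, 0.223] pointing down, gripper open.
Joint ranges: [-3.08, 3.08], [-0.75, 2.2], [0.22, 2.44], [-1.43, 4.57], [0, 2.65], [-2.85, 2.85]. Speed limits (rad/s): [2.79, 2.79, 3.14, 3.14, 3.14, 3.14].

### API

Orientations are given as a unit quaternion [x, y, z, w].
In Python, from rig import robot, optics, workorder gives the robot as it stands.
- The arm moves only by the tool arm_command, never from a script. Its argument "plan" is a list of rows, each a list of 7 numbers: the shift along the tool's x, y, z in cm, then the turn, a rotation vector about the tool's x, y, z in rad, then the finger opening in cm, from 0 to 8.7. In form: [[x, y, z, ax, ay, az, gripper], ...]. A call has 1 to 12 rows; each row shifts and turns the pose as measured when the row begins, along the tool's axes as they then stand; what a row does not reach is not made up. A row lasts 1/8 s, in which the tool goes at most 62.5 mm and 10.7 degrees, less where a joint would pass 70% of its speed; a pose out of reach is approached as far as the arm can. A call with a gripper value outside its range is refused whole. The fingers move at their own pace and stop on an object; "grip_force" is the grip in N (left out, the last holds). Time passes only in rows, so rows that do not move let the fingers close. It gives the time, the measured TCP pose, the force and the opening at its end, in the units of the state.
- robot.get_obs(): the state, without advancing time (a new reading comes with each control period).
- optics.camera(name): name is "side" or "top" or "wrist"; returns (picture, depth): 384x512x3 uint8, blue, green, red; 384x512 float32, m along the optical axis (not along the pixel's ray), 0 where there is no reading.
- optics.camera_info(name): a dict with "mtx" (3x3 intrinsics, pixels), "position" and "rotation" of the camera in the world; the wrist camera has in their place "tool_from_camera" (4x4, takes a point from camera to tool coordinates, whose origin is the TCP and whose axes are the tool frame's). Camera axes: x right, y down, z forward; pixel columns grow to the right and rows downward; lengths in m; the calibration is good to about 2 mm. The wrist camera is an equidistant fisheye: a pixel r from the principal point sees the ray r / f radians off the axis. A picture is of the moment at which its call begins: read the wrist's pose just before it. camera_info takes no time and is no camera call.
- workorder.hand_in(): hands the job in, once; it reports no verdict.
The state is a dict: "time": time; "q": joint angles; "joint_velocities": joint speeds; "joint_torque": joint torques, N m; "position": TCP position; "tool_rot": TCP orientation; "ft_force": force on the tool from outside, world axes, zero at the start; "moment": the same for the moment, N m; "grip_width": finger opening in m.
Only numpy, scipy, OpenCV 4.12 (cv2) and the standard library are available. Lean on these libraries where they do the work, as an engineer would, in place of code of your own. Each camera call takes 0.05 s, during which the arm holds its last target. There are 200 camera calls.

## Working session

There is one attempt and no reset: what is moved stays moved. The work goes in short steps, Python scripts to look and compute and a tool call to move; the robot and the scene stay as the last step left them, time stands still between calls to the robot, and variables do not carry over. Pictures are saved under pics/ and viewed, about 8 in all and at most 12, crops included, and the job is handed in when it is done.

Besides the shell and the picture viewer there is one more tool, called after "Call:" as name(argument=value, ...), one argument or row to a line, values as JSON. arm_command: Moves the arm, as the interface text tells. Its arguments: {"type":"object","properties":{"plan":{"type":"array"},"grip_force":{"type":"number"}},"required":["plan"]}

```bash
mkdir -p pics
python3 - <<'E'
from rig import robot, optics
import cv2, numpy as np
print(robot.get_obs())
for n in ("top","side"):
    p,d=optics.camera(n); cv2.imwrite(f"pics/{n}0.png",p); np.save(f"pics/{n}0.npy",d)
    print(n,optics.camera_info(n))
    cv2.imwrite(f"pics/{n}0b.png",cv2.resize(p,(800,600),interpolation=cv2.INTER_CUBIC))
E
```

```text
{'time': 0.0, 'q': array([ 1.09851305e+00,  5.28495688e-01,  1.43390458e+00, -1.77860110e-05,
        1.18138231e+00, -1.78480059e-01]), 'joint_velocities': array([ 0.00099378,  0.0007038 , -0.00023588,  0.00021096,  0.00057692,
       -0.00069374]), 'joint_torque': array([ 5.57925614e-04, -4.40046215e+01, -1.76591635e+01,  6.32040622e-02,
        5.83406165e-02, -1.63617860e-04]), 'position': array([0.18062238, 0.59756547, 0.22155277]), 'tool_rot': array([-0.42177838,  0.568491  ,  0.42108048,  0.56710863]), 'ft_force': array([ 0.5431222 ,  0.32266858, -0.70377711]), 'moment': array([-0.00458313,  0.00922336, -0.00927991]), 'grip_width': 0.08700290743313284}
top {'mtx': array([[446.99749507,   0.        , 254.0673486 ],
       [  0.        , 446.99749507, 189.15451775],
       [  0.        ,   0.        ,   1.        ]]), 'position': array([ 0.29831242, -0.00542851,  1.26519118]), 'rotation': array([ 0.71289393, -0.6969309 ,  0.05887096, -0.05102725])}
side {'mtx': array([[374.34641366,   0.        , 252.39486986],
       [  0.        , 374.34641366, 189.99889666],
       [  0.        ,   0.        ,   1.        ]]), 'position': array([ 0.37293131, -0.74032084,  0.68715604]), 'rotation': array([ 0.89880808, -0.06882418,  0.03123253, -0.43177749])}
```

View pics/top0b.png

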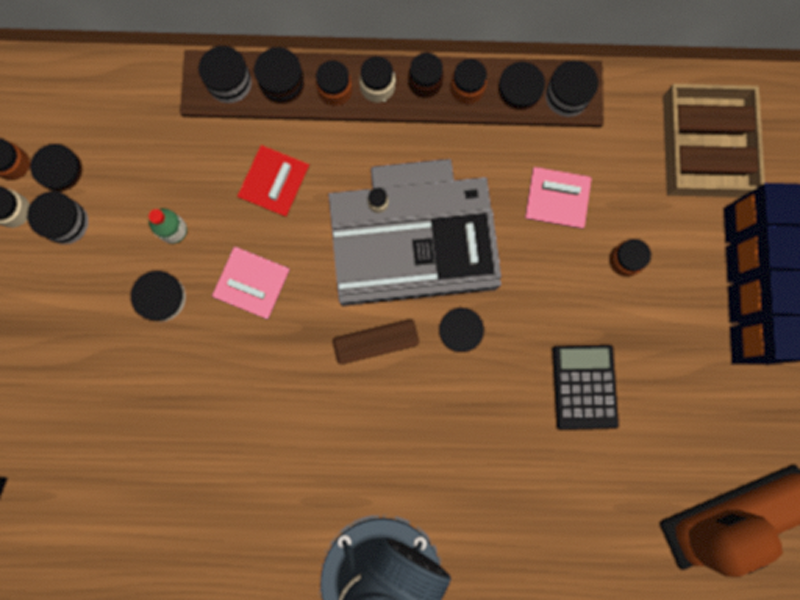

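View pics/side0b.png

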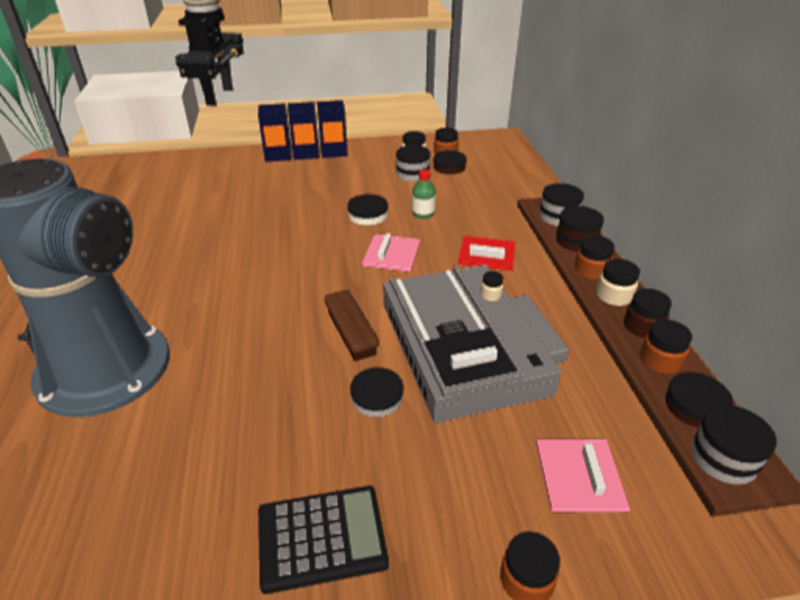

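Top view (800×600): the black lid is at (463,246), its aluminium rib at (472,243) and the tab at (423,250). The look-alikes are pink (559,197), pink (251,282) and red (273,181). They lie flat on the table and aren't meant. The black one on the grey box beside the tab fits the description. Next I'll measure it and check an enlarged crop.

```bash
cat > h.py <<'E'
from rig import robot, optics
import cv2, numpy as np
from scipy.spatial.transform import Rotation as R
def cam(n):
    i=optics.camera_info(n); return i["mtx"],R.from_quat(i["rotation"]).as_matrix(),i["position"]
def cloud(n,d):
    K,Rm,t=cam(n); v,u=np.mgrid[:384,:512]
    return (np.stack([(u-K[0,2])/K[0,0],(v-K[1,2])/K[1,1],np.ones_like(u)],-1)*d[...,None])@Rm.T+t
def atz(n,uv,z):
    K,Rm,t=cam(n); r=Rm@np.linalg.solve(K,[*uv,1]); return t+r*(z-t[2])/r[2]
def proj(n,P):
    K,Rm,t=cam(n); c=(np.atleast_2d(P)-t)@Rm; c=c@K.T; return c[:,:2]/c[:,2:]
E
python3 - <<'E'
from h import *
for n,roi in (("top",(205,325,95,200)),("side",(240,370,165,275))):
    p=cv2.imread(f"pics/{n}0.png"); d=np.load(f"pics/{n}0.npy"); P=cloud(n,d); g=p.max(2).astype(int); s=g-p.min(2)
    m=np.zeros(d.shape,bool); m[roi[2]:roi[3],roi[0]:roi[1]]=1
    z=P[...,2]
    print(n,"table z",np.median(z[330:,100:200]))
    for name,mm in (("white",m&(g>180)&(s<30)),("black",m&(g<45)&(s<20))):
        k,l,st,c=cv2.connectedComponentsWithStats(mm.astype(np.uint8))
        for i in range(1,k):
            if st[i,4]<25: continue
            q=l==i; pts=P[q]; r=cv2.minAreaRect((pts[:,:2]*1000).astype(np.float32))
            print(name,c[i].round(1),st[i,4],"xyz",np.median(pts,0).round(4),"rect",np.round(r[0],1),np.round(r[1],1),round(r[2],1))
    x0,x1,y0,y1=roi; cv2.imwrite(f"pics/{n}c.png",cv2.resize(p[y0:y1,x0:x1],None,fx=3,fy=3,interpolation=cv2.INTER_CUBIC))
a=cv2.imread("pics/topc.png");b=cv2.imread("pics/sidec.png");h=max(a.shape[0],b.shape[0])
f=lambda i:cv2.copyMakeBorder(i,0,h-i.shape[0],0,0,cv2.BORDER_CONSTANT)
cv2.imwrite("pics/c.png",np.hstack([f(a),f(b)]))
E
```

```text
top table z -0.0004029504449969412
white [244.2 146.5] 160 xyz [0.6069 0.0123 0.057 ] rect [473.8  40.5] [159.4 326. ] 78.6
white [301.7 155. ] 72 xyz [ 0.5809 -0.1443  0.0836] rect [ 579.7 -143.4] [64.9  8.3] 7.3
white [247.8 179.7] 163 xyz [5.135e-01 5.000e-04 5.740e-02] rect [436.5  28.1] [152.4 240.2] 71.2
black [241.  125.8] 92 xyz [0.6544 0.0227 0.0946] rect [655.3  23.2] [27.2 28.1] 78.1
black [301.3 123.6] 25 xyz [ 0.6772 -0.1448  0.0571] rect [ 677.7 -144.4] [10.5 17.1] 7.0
black [294.3 157.6] 1108 xyz [ 0.5761 -0.1216  0.0655] rect [ 464.  -103.2] [119.3 365.8] 77.5
black [270.4 161.2] 79 xyz [ 0.5646 -0.0594  0.0609] rect [569.  -61.4] [42.6 32.6] 7.1
side table z 0.0010464764810281801
white [297.8 192.1] 114 xyz [0.6075 0.0063 0.0585] rect [606.8  15.2] [  9.2 157.2] 6.8
white [264.1 198.3] 121 xyz [ 0.5141 -0.005   0.0587] rect [ 461.4 -331.4] [835.2  49.3] 81.2
white [303.4 228.1] 221 xyz [ 0.5796 -0.1467  0.0809] rect [ 580.4 -143.1] [68.2 14.6] 7.3
black [314.9 178.1] 85 xyz [0.653  0.0144 0.0951] rect [ 522.5 -356.1] [824.1  29. ] 70.8
black [252. 206.] 32 xyz [0.4838 0.0089 0.0244] rect [483.8  11.3] [ 1.8 61.7] 7.4
black [298.2 227.1] 1036 xyz [ 0.57   -0.1228  0.0665] rect [ 515.5 -406.1] [715.  130.2] 77.2
black [341.8 230. ] 36 xyz [ 0.6753 -0.1464  0.0582] rect [ 676.1 -146.3] [13.7 19.9] 7.3
black [247.  248.5] 370 xyz [ 0.4488 -0.1424  0.0264] rect [ 416.2 -420.4] [645.6  38.3] 82.7
```

View pics/c.png

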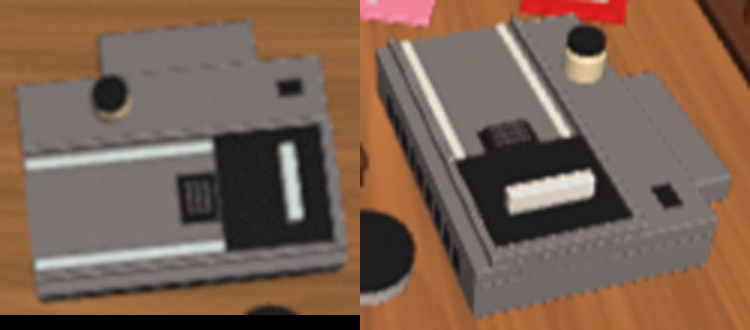

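The black lid with the rib, next to the tab and between the white runners, is confirmed. Its yaw is about 7.2°, and the rib top (84 mm) and tab top (61–64 mm) match the text. Now I'll work out the approach over the tab.

```bash
cat >> h.py <<'E'
YAW=np.deg2rad(7.2); X=np.array([np.cos(YAW),np.sin(YAW),0]); Y=np.array([-X[1],X[0],0])
O=np.array([.5667,-.0392,0])
def ext(x,y,z): return O+x*X+y*Y+np.array([0,0,z])
def go(target):
    o=robot.get_obs(); Rt=R.from_quat(o["tool_rot"]).as_matrix()
    best=None
    for s in (1,-1):
        xz=np.array([0,0,-1.]); zz=s*X; G=np.stack([xz,np.cross(zz,xz),zz],1)
        rv=R.from_matrix(Rt.T@G).as_rotvec()
        if best is None or np.linalg.norm(rv)<np.linalg.norm(best): best=rv
    d=o["position"]-O
    print("t",round(o["time"],2),"ext",np.round([d@X*1000,d@Y*1000,o["position"][2]*1000],1),"q6",o["q"][5].round(2),"F",o["ft_force"].round(2))
    print("shift cm (tool)",(Rt.T@(target-o["position"])*100).round(2),"rot",best.round(3)); print("tool axes\n",Rt.round(3))
E
python3 - <<'E'
from h import *
go(ext(0,-17e-3,.12))
for e in ((0,-105e-3,.084),(0,-22e-3,.064),(0,.135,.058)): print(ext(*e).round(4),proj("side",ext(*e)).round(1))
E
```

```text
t 0.1 ext [-303.2  680.2  221.7] q6 -0.18 F [-0.42 -1.08  0.63]
shift cm (tool) [ 10.25 -56.09 -51.31] rot [ 1.151e+00 -2.000e-03  1.000e-03]
tool axes
 [[-0.001 -0.957  0.29 ]
 [-0.002  0.29   0.957]
 [-1.     0.    -0.002]]
[ 0.5799 -0.1434  0.084 ] [[303.  225.6]]
[ 0.5695 -0.061   0.064 ] [[290.  209.1]]
[0.5498 0.0947 0.058 ] [[270.5 175.2]]
```

Call:
arm_command(
  plan=[
    [0,0,0,0.165,0,0,0],
    [0,0,0,0.165,0,0,0],
    [0,0,0,0.165,0,0,0],
    [0,0,0,0.165,0,0,0],
    [0,0,0,0.165,0,0,0],
    [0,0,0,0.165,0,0,0],
    [0,0,0,0.16,0,0,0],
    [0,0,0,0,0,0,0],
  ],
  grip_force=20,
)

```text
time: 1.1
position: [0.179, 0.5944, 0.2168]
tool_rot: [-0.036, 0.709, 0.028, 0.704]
ft_force: [0.1, -0.3, 0.3]
grip_width: 0.015
```

Run:
```python
from h import *
go(ext(0,-17e-3,.15))
```

```text
t 1.1 ext [-305.2  677.2  216.8] q6 1.01 F [ 0.07 -0.31  0.27]
shift cm (tool) [  7.19 -68.23  32.99] rot [-0.035 -0.007  0.011]
tool axes
 [[-0.006 -0.09   0.996]
 [-0.011  0.996  0.09 ]
 [-1.    -0.011 -0.007]]
```

Call:
arm_command(
  plan=[
    [0,-5,2.4,0,0,0,0],
    [0,-5,2.4,0,0,0,0],
    [0,-5,2.4,0,0,0,0],
    [0,-5,2.4,0,0,0,0],
    [0,-5,2.4,0,0,0,0],
    [0,-5,2.4,0,0,0,0],
    [0,-5,2.4,0,0,0,0],
    [0,-5,2.4,0,0,0,0],
    [0,-5,2.4,0,0,0,0],
    [0,-5,2.4,0,0,0,0],
    [0,-5,2.4,0,0,0,0],
    [0,-5,2.4,0,0,0,0],
  ],
)

```text
time: 2.6
position: [0.541, 0.0167, 0.2202]
tool_rot: [-0.051, 0.706, 0.045, 0.705]
ft_force: [0.1, 1.1, 0.6]
grip_width: 0.0002
```

Run:
```python
from h import *
go(ext(0,-17e-3,.15))
```

```text
t 2.6 ext [-18.5  58.7 220.2] q6 -0.3 F [0.14 1.08 0.6 ]
shift cm (tool) [ 7.08 -7.54  1.79] rot [ 0.01  -0.003  0.007]
tool axes
 [[-0.002 -0.136  0.991]
 [-0.008  0.991  0.136]
 [-1.    -0.007 -0.003]]
```

Call:
arm_command(
  plan=[
    [2,-4,1,0.01,-0.003,0.007,0],
    [3,-3.5,0.8,0,0,0,0],
    [2,0,0,0,0,0,0],
    [0,0,0,0,0,0,0],
  ],
)

```text
time: 3.1
position: [0.5733, -0.0634, 0.1488]
tool_rot: [-0.047, 0.704, 0.045, 0.707]
ft_force: [-0.8, 1.0, -0.6]
grip_width: 0.0007
```

Run:
```python
from h import *
go(ext(0,-17e-3,.066))
o=robot.get_obs(); p,d=optics.camera("wrist"); i=optics.camera_info("wrist"); print(i)
Rt=R.from_quat(o["tool_rot"]).as_matrix(); T=i["tool_from_camera"]; K=i["mtx"]
im=cv2.resize(p,(768,576),interpolation=cv2.INTER_CUBIC)
def wp(P):
    c=T[:3,:3].T@(Rt.T@(P-o["position"])-T[:3,3]); th=np.arctan2(np.hypot(c[0],c[1]),c[2]); ph=np.arctan2(c[1],c[0])
    return np.array([K[0,2]+K[0,0]*th*np.cos(ph),K[1,2]+K[1,1]*th*np.sin(ph)])
def poly(pts,col):
    q=np.array([wp(ext(*a)) for a in pts])*1.5; print(q.round(0).tolist()); cv2.polylines(im,[q.round().astype(int)],True,col,1)
m=1e-3
poly([(x*m,y*m,.064) for x,y in((-20,-37),(20,-37),(20,-7),(-20,-7))],(0,255,0))
poly([(x*m,y*m,.084) for x,y in((-35,-111),(35,-111),(35,-99),(-35,-99))],(0,0,255))
poly([(x*m,y*m,.066) for x,y in((-55,-140),(55,-140),(55,-40),(-55,-40))],(255,255,0))
cv2.imwrite("pics/w1.png",im)
```

```text
t 3.1 ext [  3.5 -24.8 148.8] q6 -0.43 F [-0.83  0.96 -0.6 ]
shift cm (tool) [ 8.28  0.8  -0.38] rot [0.005 0.005 0.002]
tool axes
 [[ 0.005 -0.13   0.991]
 [-0.002  0.991  0.13 ]
 [-1.    -0.002  0.005]]
{'mtx': array([[297.31863964,   0.        , 254.88043731],
       [  0.        , 297.31863964, 187.55671516],
       [  0.        ,   0.        ,   1.        ]]), 'tool_from_camera': array([[-3.92379162e-04, -2.74195448e-01,  9.61673906e-01,
        -1.61904025e-01],
       [-6.62335035e-04, -9.61673698e-01, -2.74195659e-01,
         7.52279587e-02],
       [ 9.99999704e-01, -7.44538983e-04,  1.95731469e-04,
         5.77442333e-04],
       [ 0.00000000e+00,  0.00000000e+00,  0.00000000e+00,
         1.00000000e+00]])}
[[341.0, 309.0], [409.0, 309.0], [410.0, 259.0], [339.0, 259.0]]
[[318.0, 432.0], [431.0, 432.0], [433.0, 416.0], [316.0, 416.0]]
[[295.0, 450.0], [455.0, 450.0], [467.0, 315.0], [282.0, 314.0]]
```

View pics/w1.png

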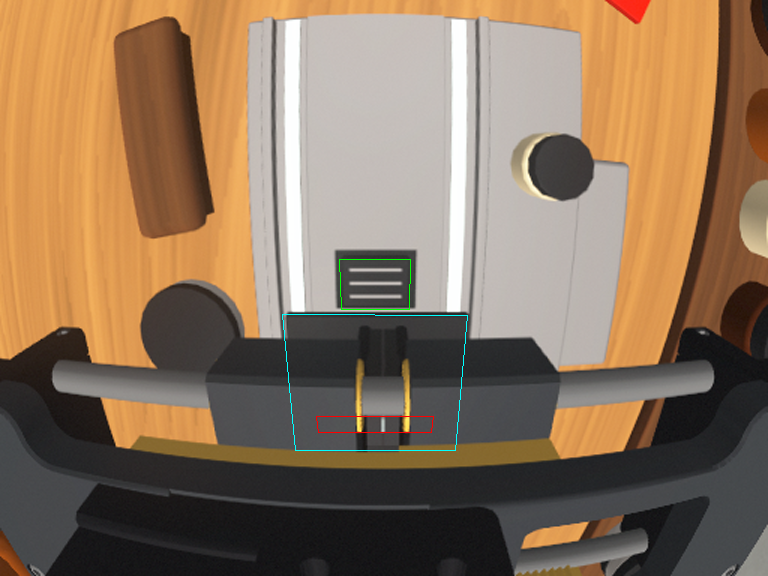

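The tab (green, 375,284) and the lid's front edge (y≈314 px) agree with my fitted frame to within about 1 mm. Next I'll go down onto the tab.

Call:
arm_command(
  plan=[
    [0,0.8,-0.4,0.005,0.005,0.002,0],
    [3,0,0,0,0,0,0],
    [2.5,0,0,0,0,0,0],
    [1.5,0,0,0,0,0,0],
    [0,0,0,0,0,0,0],
  ],
)

```text
time: 3.78
position: [0.5716, -0.0523, 0.084]
tool_rot: [-0.049, 0.702, 0.046, 0.709]
ft_force: [0.4, -0.7, -0.0]
grip_width: 0.0005
```

Run:
```python
from h import *
go(ext(0,-17e-3,.0555))
```

```text
t 3.77 ext [  3.2 -13.7  84. ] q6 -0.42 F [ 0.35 -0.7  -0.02]
shift cm (tool) [ 2.85 -0.32 -0.36] rot [0.008 0.011 0.005]
tool axes
 [[ 0.011 -0.133  0.991]
 [-0.003  0.991  0.133]
 [-1.    -0.005  0.011]]
```

Call:
arm_command(
  plan=[
    [0.7,-0.3,-0.4,0.008,0.011,0.005,0],
    [0.7,0,0,0,0,0,0],
    [0.5,0,0,0,0,0,0],
    [0.4,0,0,0,0,0,0],
    [0.4,0,0,0,0,0,0],
  ],
)

```text
time: 4.4
position: [0.5698, -0.0564, 0.0587]
tool_rot: [-0.045, 0.704, 0.044, 0.707]
ft_force: [-1.5, 0.2, 5.5]
grip_width: 0.0002
```

Run:
```python
from h import *
go(ext(0,-17e-3,.0555))
```

```text
t 4.4 ext [  0.9 -17.5  58.7] q6 -0.42 F [-1.54  0.17  5.5 ]
shift cm (tool) [ 0.32  0.05 -0.09] rot [-0.     0.003  0.001]
tool axes
 [[ 0.004 -0.125  0.992]
 [-0.001  0.992  0.125]
 [-1.    -0.001  0.003]]
```

Force is 5.5 N, so the tab is moving. I'll press on to the bottom, which should show as a rise in force.

Call:
arm_command(
  plan=[
    [0.3,0,0,0,0,0,0],
    [0.2,0,0,0,0,0,0],
    [0.2,0,0,0,0,0,0],
    [0.2,0,0,0,0,0,0],
  ],
)

```text
time: 4.9
position: [0.5698, -0.0564, 0.0557]
tool_rot: [-0.045, 0.704, 0.044, 0.707]
ft_force: [-3.4, -0.3, 14.9]
grip_width: 0.0004
```

Call:
arm_command(
  plan=[
    [0.2,0,0,0,0,0,0],
    [0,0,0,0,0,0,0],
    [-3,0,0,0,0,0,0],
    [-4,0,0,0,0,0,0],
    [0,-4,0,0,0,0,0],
    [0,-4,0,0,0,0,0],
    [0,-2.5,0,0,0,0,0],
    [0,0,0,0,0,0,0],
  ],
)

```text
time: 5.9
position: [0.5837, -0.1629, 0.1272]
tool_rot: [-0.046, 0.703, 0.044, 0.708]
ft_force: [-0.1, 0.9, 0.3]
grip_width: 0.0005
```

Run:
```python
from h import *
go(ext(0,-127e-3,.072))
p,d=optics.camera("side"); cv2.imwrite("pics/s1.png",cv2.resize(p[150:290,190:390],None,fx=4,fy=4,interpolation=cv2.INTER_CUBIC))
P=cloud("side",d); uv=proj("side",ext(0,-.015,.056))[0].round().astype(int); print(uv,P[uv[1]-2:uv[1]+3,uv[0]-2:uv[0]+3,2].round(4))
```

```text
t 5.9 ext [   1.4 -124.8  127.2] q6 -0.58 F [-0.1   0.93  0.34]
shift cm (tool) [ 5.52 -0.2  -0.17] rot [0.002 0.006 0.004]
tool axes
 [[ 0.007 -0.127  0.992]
 [-0.003  0.992  0.127]
 [-1.    -0.004  0.006]]
[289 210] [[0.0569 0.0576 0.0568 0.0564 0.0573]
 [0.0576 0.058  0.0555 0.0545 0.056 ]
 [0.0552 0.0572 0.0549 0.0566 0.055 ]
 [0.0567 0.0571 0.0564 0.0558 0.0558]
 [0.0557 0.0564 0.0557 0.0553 0.0559]]
```

View pics/s1.png

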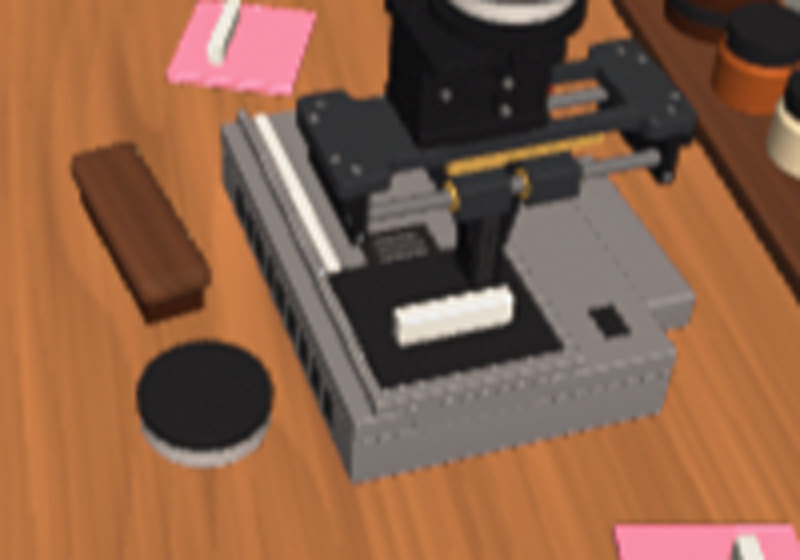

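The tab is flush at about 56 mm in the depth (crop px 400,243) and the lid is still seated. Now I'll go down behind the rib.

Call:
arm_command(
  plan=[
    [0,-0.2,-0.15,0.002,0.006,0.004,0],
    [1.5,0,0,0,0,0,0],
    [1.5,0,0,0,0,0,0],
    [0,0,0,0,0,0,0],
  ],
)

```text
time: 6.45
position: [0.58, -0.1597, 0.0935]
tool_rot: [-0.044, 0.707, 0.048, 0.704]
ft_force: [-0.1, -0.5, -1.0]
grip_width: 0.0006
```

Run:
```python
from h import *
go(ext(0,-127e-3,.072))
```

```text
t 6.45 ext [  -1.9 -121.2   93.5] q6 -0.59 F [-0.13 -0.45 -1.04]
shift cm (tool) [ 2.15 -0.59  0.2 ] rot [ 0.004 -0.005 -0.005]
tool axes
 [[-0.006 -0.13   0.992]
 [ 0.004  0.992  0.13 ]
 [-1.     0.005 -0.005]]
```

Call:
arm_command(
  plan=[
    [0,-0.6,0.2,0.004,-0.005,-0.005,0],
    [0,0,0,0,0,0,0],
  ],
)

```text
time: 6.7
position: [0.5831, -0.1654, 0.0932]
tool_rot: [-0.045, 0.706, 0.045, 0.706]
ft_force: [0.6, -1.0, -0.6]
grip_width: 0.0004
```

Run:
```python
from h import *
go(ext(0,-127e-3,.072))
```

```text
t 6.7 ext [   0.5 -127.3   93.2] q6 -0.59 F [ 0.59 -0.98 -0.58]
shift cm (tool) [ 2.12  0.03 -0.05] rot [0.001 0.    0.   ]
tool axes
 [[ 0.    -0.126  0.992]
 [-0.     0.992  0.126]
 [-1.    -0.     0.   ]]
```

Call:
arm_command(
  plan=[
    [0.7,-0.05,0,0,0,0,0],
    [0.7,-0.05,0,0,0,0,0],
    [0.6,0,0,0,0,0,0],
    [0,0,0,0,0,0,0],
  ],
)

```text
time: 7.2
position: [0.5835, -0.1668, 0.0722]
tool_rot: [-0.045, 0.705, 0.044, 0.706]
ft_force: [-0.6, 0.1, 0.3]
grip_width: 0.0007
```

Run:
```python
from h import *
go(ext(0,-120e-3,.072))
```

```text
t 7.2 ext [   0.7 -128.7   72.2] q6 -0.59 F [-0.58  0.15  0.29]
shift cm (tool) [ 0.02  0.87 -0.07] rot [0.    0.001 0.001]
tool axes
 [[ 0.001 -0.126  0.992]
 [-0.001  0.992  0.126]
 [-1.    -0.001  0.001]]
```

Call:
arm_command(
  plan=[
    [0,0.5,-0.05,0,0,0,0],
    [0,0.5,0,0,0,0,0],
    [0,0.5,0,0,0,0,0],
    [0,0.7,0,0,0,0,0],
    [0,0.7,0,0,0,0,0],
  ],
)

```text
time: 7.82
position: [0.5798, -0.1373, 0.0726]
tool_rot: [-0.045, 0.705, 0.044, 0.707]
ft_force: [-0.2, -1.2, -1.0]
grip_width: 0.001
```

Run:
```python
from h import *
go(ext(0,15e-3,.072))
```

```text
t 7.83 ext [  0.7 -98.9  72.6] q6 -0.54 F [-0.15 -1.23 -1.05]
shift cm (tool) [ 0.03 11.39 -0.06] rot [0.    0.002 0.003]
tool axes
 [[ 0.003 -0.126  0.992]
 [-0.002  0.992  0.126]
 [-1.    -0.003  0.002]]
```

Call:
arm_command(
  plan=[
    [0,0.8,-0.05,0,0.002,0.003,0],
    [0,0.8,0,0,0,0,0],
    [0,0.8,0,0,0,0,0],
    [0,0.8,0,0,0,0,0],
    [0,0.8,0,0,0,0,0],
    [0,0.7,0,0,0,0,0],
    [0,0.5,0,0,0,0,0],
    [0,0.3,0,0,0,0,0],
    [0,0,0,0,0,0,0],
  ],
)

```text
time: 8.95
position: [0.5715, -0.0777, 0.0727]
tool_rot: [-0.045, 0.706, 0.045, 0.706]
ft_force: [0.6, 0.1, 0.5]
grip_width: 0.0006
```

Run:
```python
from h import *
go(ext(0,15e-3,.072))
p,d=optics.camera("side"); cv2.imwrite("pics/s2.png",cv2.resize(p[140:280,190:390],None,fx=4,fy=4,interpolation=cv2.INTER_CUBIC))
```

```text
t 8.95 ext [ -0.  -38.8  72.7] q6 -0.46 F [0.61 0.07 0.45]
shift cm (tool) [0.08 5.38 0.01] rot [ 0.001 -0.    -0.001]
tool axes
 [[-0.    -0.127  0.992]
 [ 0.001  0.992  0.127]
 [-1.     0.001 -0.   ]]
```

View pics/s2.png

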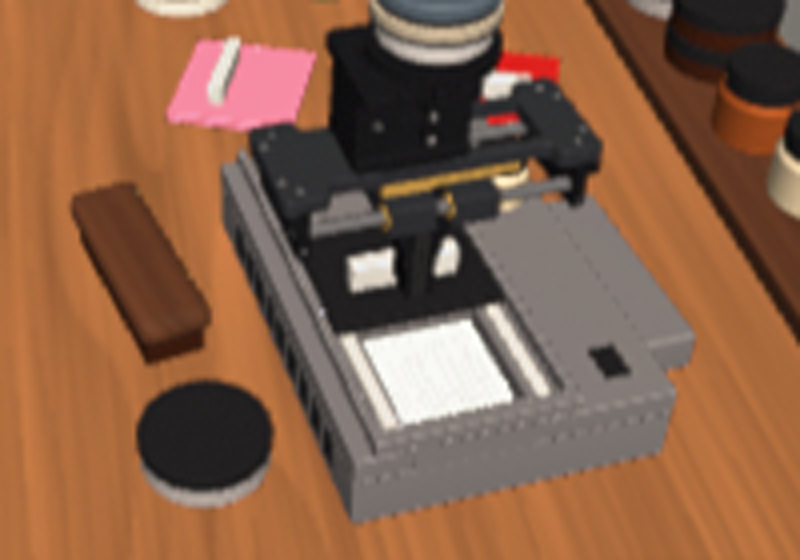

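The lid is sliding straight, the filter is partly uncovered (white, crop px 440,370), and the jar is clear. I'll push the remaining 5.3 cm or so.

Call:
arm_command(
  plan=[
    [0,0.7,0,0,0,0,0],
    [0,0.8,0,0,0,0,0],
    [0,0.8,0,0,0,0,0],
    [0,0.8,0,0,0,0,0],
    [0,0.8,0,0,0,0,0],
    [0,0.6,0,0,0,0,0],
    [0,0.4,0,0,0,0,0],
    [0,0.3,0,0,0,0,0],
    [0,0,0,0,0,0,0],
    [0,-0.8,0,0,0,0,0],
    [0,-0.8,0,0,0,0,0],
    [0,0,0,0,0,0,0],
  ],
)

```text
time: 10.5
position: [0.5668, -0.04, 0.0729]
tool_rot: [-0.044, 0.706, 0.045, 0.706]
ft_force: [-0.4, 0.7, -0.0]
grip_width: 0.0005
```

Run:
```python
from h import *
go(ext(0,15e-3,.072))
```

```text
t 10.5 ext [ 0.  -0.8 72.9] q6 -0.39 F [-0.42  0.67 -0.03]
shift cm (tool) [ 0.09  1.58 -0.  ] rot [ 0.     0.    -0.001]
tool axes
 [[ 0.    -0.126  0.992]
 [ 0.001  0.992  0.126]
 [-1.     0.001  0.   ]]
```

Backed off. I'll raise the tool, move it back (−y) and check the result.

Call:
arm_command(
  plan=[
    [-2,0,0,0,0,0,0],
    [-5,0,0,0,0,0,0],
    [-5,-2,0,0,0,0,0],
    [-4,-5,-1,0,0,0,0],
    [0,-5,-3,0,0,0,0],
    [0,-5,-3,0,0,0,0],
    [0,-5,-3,0,0,0,0],
    [0,0,0,0,0,0,0],
  ],
)

```text
time: 11.5
position: [0.4937, -0.2778, 0.2368]
tool_rot: [-0.045, 0.705, 0.044, 0.706]
ft_force: [0.3, 0.6, -1.8]
grip_width: 0.0002
```

Run:
```python
from h import *
go(ext(0,0,.2))
p,d=optics.camera("top"); P=cloud("top",d); g=p.max(2).astype(int); s=g-p.min(2)
E3=np.stack([(P-O)@X,(P-O)@Y,P[...,2]],-1)*1000
roi=(abs(E3[...,0])<60)&(E3[...,1]>-150)&(E3[...,1]<140)&(E3[...,2]<110)
for nm,m in (("rib",roi&(E3[...,2]>76)&(g>150)),("lid",roi&(g<45)&(E3[...,2]>60))):
    q=E3[m]; print(nm,len(q),np.median(q,0).round(1),np.percentile(q,[2,98],axis=0).round(1))
cv2.imwrite("pics/t2.png",cv2.resize(p[80:230,190:390],None,fx=4,fy=4,interpolation=cv2.INTER_CUBIC))
```

```text
t 11.5 ext [-102.4 -227.6  236.8] q6 -0.83 F [ 0.29  0.57 -1.81]
shift cm (tool) [ 3.66 22.77 10.22] rot [-0.     0.001  0.002]
tool axes
 [[ 0.001 -0.125  0.992]
 [-0.002  0.992  0.125]
 [-1.    -0.002  0.001]]
rib 108 [ 0.7 32.9 83. ] [[-32.2  27.3  77.7]
 [ 31.8  38.5  87.6]]
lid 693 [17.2 49.  65.5] [[-44.5   3.7  60.9]
 [ 51.4  92.9  70.8]]
```

View pics/t2.png

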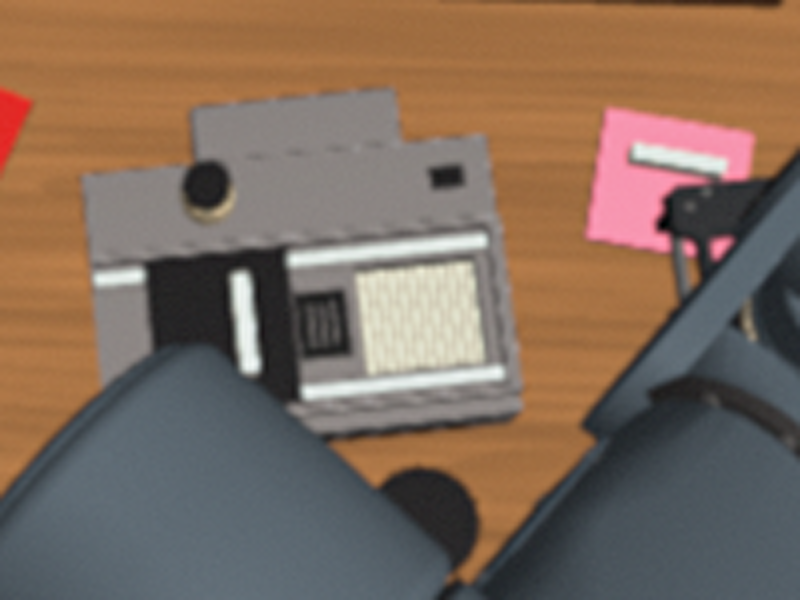

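The lid lies flat with its centre at about y +48 mm and its top at 65.5 mm. It is on the lane's middle line (rib at x +0.7). The filter (crop px 420,318) is fully open, the tab (322,325) is in, and the robot is clear.

```bash
python3 -c "
from rig import workorder; print(workorder.hand_in())"
```

```text
the job is handed in; nothing more can be done
None
```

I opened the filter and handed the job in. I pressed the snap tab to its end (15 N at tip height 55.7 mm), then pushed the lid by its rib along the runners and moved the arm clear. The robot's clock read 11.5 s of the 45 s allowed just before hand-in.

In the last top-camera check:
- **Lid:** its centre is at about y +48 mm (allowed 4 to 90) and about 1 mm off the middle line. Its top is at 65.5 mm, so it lies flat on the runners.
- **Filter and tab:** the filter opening is fully uncovered. After the press, depth readings put the tab flush at about 56 mm, and it still looked in at the end.
- **Bystanders:** the small jar and the visible part of the near tin looked unmoved at the end, and the brush looked unmoved partway through the push. I did not re-measure the other bystanders, but the arm's path stayed clear of them.

The measured tool position wandered by about 3 mm during some moves, which I corrected on the way. No check failed.

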